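# Clip the tape measure onto its tether eye

### The job

Put the tape measure away on its tether: pick it up, hold its snap hook over the bar of the upright steel eye on the stand and press it down, gently (under 20 N), until the bar has pushed the sprung gate aside and the gate has snapped shut beneath it. Then let go, so that the tape measure hangs from the eye by its closed hook; leave the other things on the bench where they are.

Things in the scene. Friction and masses are not known exactly. Their poses are not given: they have to be found in the camera images.
- tape_measure: upright pocket tape measure, about 0.2 kg. Origin: underside centre, z up; its x, y are skew: take directions from snap_clip. Flat sides 30 mm apart look along snap_clip's +-y, 15 mm either side of the origin: grip there. Along snap_clip's x the case spans -30 to +34 mm; its top is 60 mm high from -8 to +16 mm (button to 72 mm at -14..+7); back edge full up to 46 mm
- snap_clip: snap hook on the tape's back edge. Origin: mid-throat at gate level, 48 mm from the tape's origin along +x, 34 mm above its underside. x out of the back edge, z up, y along the gate hinge. Back plate 36 mm wide, face at x=-10 mm, z -23..+34. 6 mm round hook bar: crown underside z=+30, top +36; nose inner side x=+10, its flared end z=-8. Throat 20 mm wide, open below, shut by the gate at z=0
- clip_gate (a joint): sprung gate, a 20 x 8 x 3 mm finger hinged at snap_clip x=-12 mm, z=0. 0 = shut, level across the throat; 1.4 = swung up inside the hook. Spring 0.06 N m + 0.03 N m/rad: a bar at mid-throat meets 5 to 8 N. It snaps shut under an 8 mm bar once the bar's centre is 17 mm (near the nose) to 24 mm (near the plate) above gate level; at 26 mm the bar meets the crown
- tether_stand: fixed stand: 90 x 86 x 14 mm steel base, two 30 mm high collars, and the eye, a rigid upside-down U of 8 mm round steel. Origin: underside centre, z up. The eye's level top bar lies along y straight above the origin; legs at y = +-18 mm. The eye is set by hand: its bar's centre is anywhere from 100 to 140 mm above the bench, not measured, so feel for it. Come from the near side; a beam crowds the far
- nail_tin: bystander: open tin, 68 mm across, 62 mm high, origin at the centre of its underside
- dowel: bystander: wooden dowel pin 12 mm thick, 110 mm long, lying, origin at the middle of its underside
- wedge: bystander: wooden wedge 24 x 82 x 18 mm, origin at the middle of its underside
- pine_block: bystander: pine block 60 x 90 x 30 mm, origin at the centre of its underside
- masking_tape: bystander: roll of masking tape lying flat, 92 mm across, 24 mm high, origin at the centre of its underside

How it is judged (in metres and radians):
On the way, in this order (a step that is already met when the one before it is completed fails the run):
1. the tape measure is held in the gripper, clear of the bench (height (world z) of tape_measure above 0.03 m and contact force between the fingers and tape_measure above 1 N), for 0.1 s.
2. the eye presses the hook's gate well open (value of joint clip_gate above 0.5 rad and contact force between tape_measure and tether_stand above 0.5 N), for 0.05 s.
At the end, for the whole second after the job is handed in: The tape measure hangs at rest from the eye, touched by the stand alone: gate shut (under 0.2 rad), hook throat within 22 mm of the eye's middle seen from above, gate level 60 to 116 mm above the bench, case leaning under 0.45 rad (about 0.25 when the bar is inside the hook) (value of joint clip_gate below 0.2 rad and horizontal distance between snap_clip and tether_stand below 0.022 m and height (world z) of snap_clip between 0.06 and 0.116 m and angle between tape_measure's own z axis and vertical below 0.45 rad and contact force between tape_measure and tether_stand above 0.5 N and linear speed of tape_measure below 0.03 m/s and angular speed of tape_measure below 0.5 rad/s).
It fails at once if the hook is pressed against the stand with more than 20 N while it is held, or hits it with more than 60 N when let go ((contact force between tape_measure and tether_stand above 20 N and contact force between the fingers and tape_measure above 1 N) or contact force between tape_measure and tether_stand above 60 N).
It fails at once if the robot itself pushes on the stand with more than 15 N (contact force between any of the fingers, the arm and tether_stand above 15 N).
It fails at once if one of the other things on the bench is moved by more than 30 mm (distance of any of nail_tin, dowel, wedge, masking_tape, pine_block from where it was at the start of the episode above 0.03 m).
It also fails if it takes over 64 s, if anything falls off the work surface, if the arm or the gripper's body presses on something with over 40 N, if the wrist force passes 120 N, or if a joint passes its speed limit or range.

### The arm

A 6-joint arm with a two-finger parallel gripper is mounted at the origin on the work surface; the furniture and walls round the work are solid. World frame = base frame: x ahead of the robot, y to its left, z up, the work surface at z = 0. Lengths are in m, angles in degrees, forces in N, time in s.
With the tool pointing down it reaches from about 0.4 to 0.825 m from the base axis. Payload 7 kg.
Tool frame: the origin (TCP) lies on the centre line of the jaws, within the pads' length; the fingertips stand 11 mm ahead of it and the grasp point (between the pads) lies 8 mm behind it; z points along the fingers, y is the line along which they close (so a half turn about z gives the same grasp; the last joint's range is limited). The gripper opens to 88 mm and grips with 3 to 60 N. Pads are 19 mm wide; open, the fingers measure 130 mm over their backs; the gripper's body (78 mm by 193 mm) begins 47 mm behind the grasp point.
Start: joints at [-54.654, 20.546, 0.682, 0, -70.136, -16.507], TCP at [0.218, -0.639, 0.238] pointing down, gripper open.
Joint ranges: [-176.03, 176.03], [-82.01, 121.73], [-58.28, 71.71], [-173.87, 95.51], [-174.79, -0.11], [-173.66, 173.66]. Speed limits (degrees/s): [136.94, 136.94, 172.46, 180, 180, 180].

### API

Orientations are given as [roll, pitch, yaw] about the fixed x, y, z axes, in that order (R = Rz(yaw) Ry(pitch) Rx(roll)).
In Python, from plant import r, capture, camera_model, job gives the robot as it stands.
- The arm moves only by the tool drive_tool, never from a script. Its argument "increments" is a list that holds one entry, the list of rows, each a list of 5 numbers: the gripper's target within -1 to 1 (fully open at 1, half-way at 0, shut at -1), then the shift along the tool's x, y, z scaled (see below), then the turn about the tool's z scaled (see below). In form: [[[gripper, tx, ty, tz, roll], ...]]. A call has 1 to 5 rows; each row is the pose to reach, as a shift and turn from the pose commanded when the call began, along the tool's axes at that moment, turning the shorter way round; what a row does not reach only later rows make up. The controller multiplies each number of a shift by 120 mm and each number of a turn by 360 degrees. A row lasts 1/8 s, in which the tool goes at most 62.5 mm and 10.7 degrees, less where a joint would pass 70% of its speed; a pose out of reach is approached as far as the arm can. A call with a number of a shift or a turn outside -1 to 1 is refused whole. A call with a gripper value outside its range is refused whole. The fingers move at their own pace and stop on an object; "squeeze" is the grip in N (left out, the last holds). Time passes only in rows, so rows that repeat a pose let the fingers close. It gives the time, the measured TCP pose, the force, the opening and the grip force at its end, in the units of the state.
- r.get_state(): the state, without advancing time (a new reading comes with each control period).
- capture(name): name is "scene" or "side" or "wrist"; returns the picture (400x640x3 uint8, red, green, blue); there is no depth.
- camera_model(name): a dict with "camera_matrix" (3x3 intrinsics, pixels), "rvec" (rotation vector, rad) and "tvec" (3), from world to camera coordinates, as OpenCV has them. Camera axes: x right, y down, z forward; pixel columns grow to the right and rows downward; lengths in m; the calibration is good to about 2 mm. A picture is of the moment at which its call begins: read the wrist's pose just before it. camera_model takes no time and is no camera call; for the wrist camera it gives the pose at the moment of the call.
- job.close_job(): hands the job in; it is judged then, once.
The state is a dict: "time_s": time; "joints": joint angles; "qd": joint speeds; "joint_torque": joint torques, N m; "tcp_pos": TCP position; "eef_rot": TCP orientation; "contact_force": force on the tool from outside, world axes, zero at the start; "moment": the same for the moment, N m; "gripper_width": finger opening in m; "gripper_force": force on a finger pad.
Only numpy, scipy, OpenCV 4.12 (cv2) and the standard library are available. Lean on these libraries where they do the work, as an engineer would, in place of code of your own. Each camera call takes 0.05 s, during which the arm holds its last target. There are 200 camera calls.

## Working session

There is one attempt and no reset: what is moved stays moved. The work goes in short steps, Python scripts to look and compute and a tool call to move; the robot and the scene stay as the last step left them, time stands still between calls to the robot, and variables do not carry over. Pictures are saved under pics/ and viewed, at most 10 in all, crops included, and the job is handed in when it is done.

Besides the shell and the picture viewer there is one more tool, called as a command line: name --argument value ..., lists and objects as JSON in quotes. drive_tool: Moves the arm, as the interface text tells. Its arguments: {"type":"object","properties":{"increments":{"type":"array"},"squeeze":{"type":"number"}},"required":["increments"]}

```bash
ls; mkdir -p pics
python3 - <<'E'
from plant import r,capture,camera_model
import cv2,numpy as np
s=r.get_state();print({k:np.round(v,4).tolist() for k,v in s.items()})
for n in("scene","side"):
    im=capture(n);cv2.imwrite(f"pics/{n}0.png",im[:,:,::-1]);m=camera_model(n)
    R=cv2.Rodrigues(np.array(m["rvec"]))[0];print(n,np.round(m["camera_matrix"],1).tolist(),np.round(-R.T@np.array(m["tvec"]).ravel(),3),np.round(R,3).tolist())
a=cv2.imread("pics/scene0.png");b=cv2.imread("pics/side0.png")
E
```

```text
pics
{'time_s': 0.0, 'joints': [-54.6548, 20.5911, 0.6329, -0.0206, -70.135, -16.507], 'qd': [0.0244, 0.0159, 0.0447, -0.0427, 0.0688, -0.0401], 'joint_torque': [0.0009, -58.272, 29.3063, 6.997, 0.0069, -0.0002], 'tcp_pos': [0.2178, -0.6384, 0.2366], 'eef_rot': [179.9052, -0.0079, -161.1688], 'contact_force': [0.1525, 0.1009, 0.8027], 'moment': [0.004, -0.0252, 0.0041], 'gripper_force': 0.0, 'gripper_width': 0.0874}
scene [[420.8, 0.0, 317.4], [0.0, 420.8, 201.8], [0.0, 0.0, 1.0]] [-0.276  0.591  0.439] [[-0.458, -0.889, -0.011], [-0.4, 0.217, -0.891], [0.794, -0.403, -0.454]]
side [[367.2, 0.0, 315.0], [0.0, 367.2, 194.8], [0.0, 0.0, 1.0]] [0.072 0.933 0.427] [[-0.898, -0.44, 0.001], [-0.188, 0.381, -0.905], [0.398, -0.813, -0.425]]
```

View pics/scene0.png

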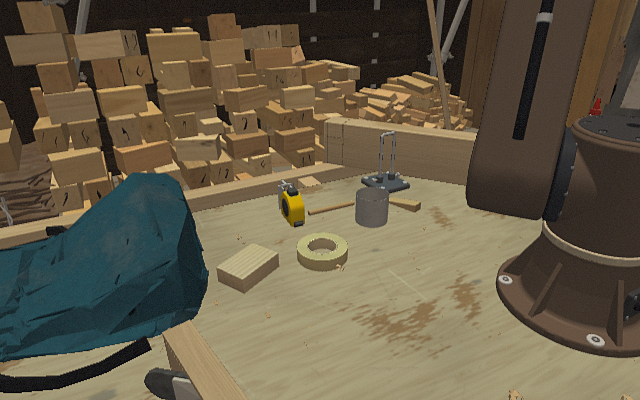

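View pics/side0.png

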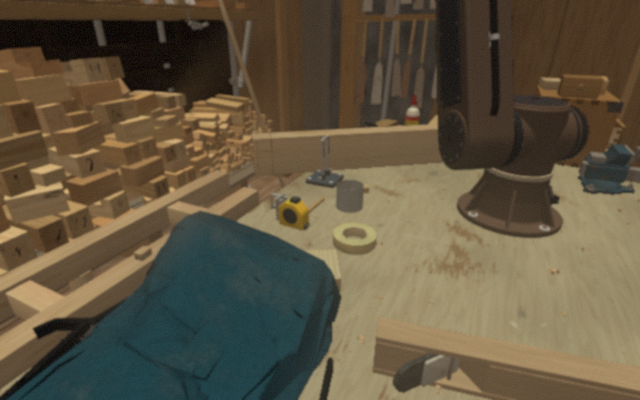

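The scene view shows the tape measure at about (291,205), its hook at (287,187), the stand at (386,183) with the eye top at (387,134), and the tin at (372,207). In the side view the tape is at (293,212), the stand at (325,178) and the eye top at (326,137). I'll enlarge both.

Run:
```python
import cv2,numpy as np
a=cv2.imread("pics/scene0.png")[120:240,265:425];b=cv2.imread("pics/side0.png")[125:240,260:380]
a=cv2.resize(a,None,fx=5,fy=5,interpolation=cv2.INTER_CUBIC);cv2.imwrite("pics/ac.png",a)
b=cv2.resize(b,None,fx=5,fy=5,interpolation=cv2.INTER_CUBIC);cv2.imwrite("pics/bc.png",b)
```

```text
(no output)
```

View pics/ac.png

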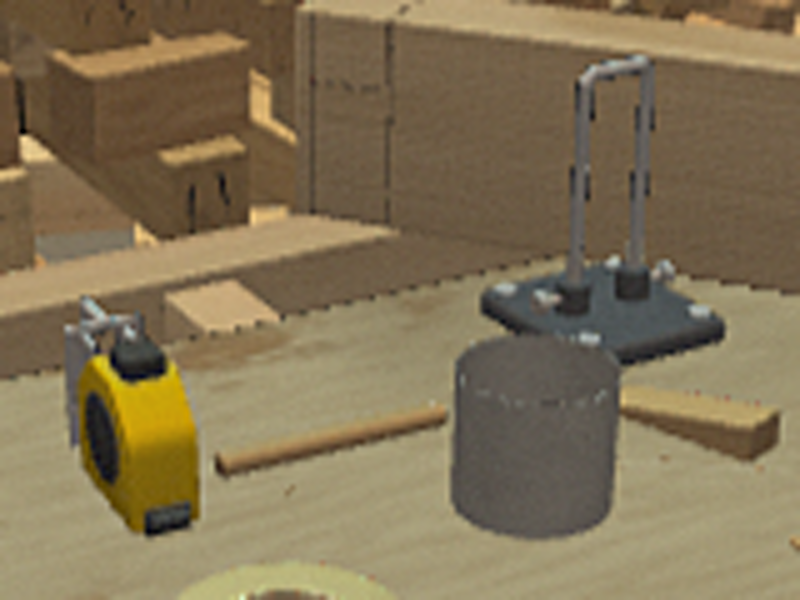

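View pics/bc.png

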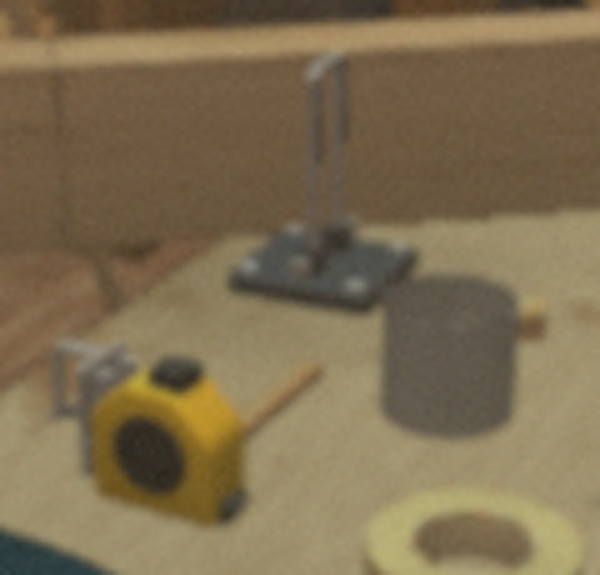

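Enlarged views, in crop pixels at 5x scale:

| Feature | Scene | Side |
|---|---|---|
| Eye bar ends | (585,72), (645,62) | (315,72), (340,58) |
| Base corners | left (483,300), right (722,325), bottom (620,362) | (232,282), (372,305), (415,253) |
| Tape front-bottom corners | (140,533), (200,520) | (215,522), (243,500) |
| Tape dial-side back-bottom | not read | (97,490) |

I'll triangulate these and fit the poses.

```bash
cat > h.py <<'E'
import numpy as np,cv2
from plant import r,capture,camera_model
from scipy.optimize import least_squares
def proj(m,P): return cv2.projectPoints(np.float64(P).reshape(-1,3),np.float64(m["rvec"]),np.float64(m["tvec"]),np.float64(m["camera_matrix"]),None)[0].reshape(-1,2)
def tri(ms,uv):
    f=lambda p:np.concatenate([proj(m,p)[0]-u for m,u in zip(ms,uv)])
    s=least_squares(f,[.5,-.1,.05]);return s.x,np.abs(s.fun).max()
def place(q,P):
    c,s=np.cos(q[2]),np.sin(q[2]);P=np.float64(P);return np.c_[q[0]+c*P[:,0]-s*P[:,1],q[1]+s*P[:,0]+c*P[:,1],P[:,2]]
E
python3 - <<'E'
from h import *
A,B=camera_model("scene"),camera_model("side")
a=lambda x,y:np.array([265+x/5-.4,120+y/5-.4]);b=lambda x,y:np.array([260+x/5-.4,125+y/5-.4])
for n,u,v in[("eyeL",a(585,72),b(315,72)),("eyeR",a(645,62),b(340,58)),("baseL",a(483,303),b(232,282)),("baseB",a(620,362),b(372,305)),("baseR",a(722,328),b(415,255)),
 ("tF1",a(140,533),b(215,522)),("tF2",a(200,520),b(243,500)),("button",a(138,345),b(175,365)),("tin",a(537,350),b(450,290)),("tinbot",a(532,533),b(450,433)),("hook",a(88,303),b(60,345)),("dowL",a(220,462),b(245,425)),("dowR",a(445,412),b(318,368))]:
    p,e=tri([A,B],[u,v]);print(n,p.round(4),e.round(2))
E
```

```text
eyeL [0.4867 0.0364 0.1365] 0.4
eyeR [0.4868 0.0025 0.1359] 0.45
baseL [0.5271 0.0605 0.0105] 0.02
baseB [0.4511 0.0318 0.0018] 0.75
baseR [ 0.4474 -0.0252  0.0103] 0.08
tF1 [0.4121 0.2994 0.0044] 0.32
tF2 [0.4118 0.2724 0.0027] 0.06
button [0.439  0.2855 0.0735] 0.51
tin [0.363 0.142 0.07 ] 0.75
tinbot [ 0.3587  0.1424 -0.0118] 0.3
hook [0.5026 0.2809 0.0672] 0.04
dowL [0.4159 0.2599 0.0295] 2.23
dowR [0.4356 0.139  0.0091] 0.28
```

The eye is at about (0.487, 0.019) with its bar along world y at z≈0.135. The tape origin is about (0.442, 0.286), with its hook towards +x. First move: swing towards the tape and square the yaw to 180°.

drive_tool --increments '[[[1,-0.9,0.57,0,0.0523],[1,-0.9,0.57,0,0.0523],[1,-0.9,0.57,0,0.0523]]]'

```text
time_s: 0.48
tcp_pos: [0.3001, -0.5366, 0.2376]
eef_rot: [180.0, 0.0, -179.9]
contact_force: [0.3, -1.8, 0.9]
gripper_width: 0.0878
gripper_force: 0.0
```

Run:
```python
from h import *
def ray(m,u,z):
    R=cv2.Rodrigues(np.float64(m["rvec"]))[0];c=-R.T@np.float64(m["tvec"]).ravel();d=R.T@np.linalg.inv(np.float64(m["camera_matrix"]))@[*u,1];return (c+d*(z-c[2])/d[2]).round(4)
A=camera_model("scene");a=lambda x,y:np.array([265+x/5-.4,120+y/5-.4])
print(ray(A,a(220,462),.006),ray(A,a(445,412),.006))
s=r.get_state();print(s["tcp_pos"],s["eef_rot"],s["joints"])
```

```text
[0.4476 0.2455 0.006 ] [0.4418 0.135  0.006 ]
[ 0.30005868 -0.5365799   0.23764249] [ 1.79970540e+02  2.08607225e-02 -1.79922582e+02] [-4.26295990e+01  1.49360688e+01 -7.27783008e+00 -3.86658032e-02
 -6.77907581e+01 -4.72783608e+01]
```

drive_tool --increments '[[[1,-0.6,1,0,0],[1,-0.6,1,0,0],[1,-0.6,1,0,0]]]'

```text
time_s: 0.85
tcp_pos: [0.3711, -0.4172, 0.2377]
eef_rot: [180.0, 0.0, -179.8]
contact_force: [0.0, -0.6, -0.0]
gripper_width: 0.0873
gripper_force: 0.0
```

drive_tool --increments '[[[1,-0.6,1,0,0],[1,-0.6,1,0,0],[1,-0.6,1,0,0]]]'

```text
time_s: 1.23
tcp_pos: [0.4432, -0.2975, 0.2375]
eef_rot: [180.0, 0.0, -179.8]
contact_force: [-0.3, -1.1, 0.4]
gripper_width: 0.0878
gripper_force: 0.0
```

drive_tool --increments '[[[1,0,1,0,0],[1,0,1,0,0],[1,0,1,0,0]]]'

```text
time_s: 1.6
tcp_pos: [0.442, -0.1772, 0.2379]
eef_rot: [180.0, 0.0, -179.7]
contact_force: [0.7, -0.3, 0.3]
gripper_width: 0.0877
gripper_force: 0.0
```

drive_tool --increments '[[[1,0,1,0,0],[1,0,1,0,0],[1,0,1,0,0]]]'

```text
time_s: 1.98
tcp_pos: [0.4424, -0.0575, 0.2378]
eef_rot: [180.0, 0.0, -179.8]
contact_force: [-0.1, -0.3, 0.4]
gripper_width: 0.0879
gripper_force: 0.0
```

Run:
```python
from h import *
s=r.get_state();print(s["tcp_pos"],s["eef_rot"],s["joints"])
m=camera_model("wrist");cv2.imwrite("pics/w1.png",capture("wrist")[:,:,::-1]);import json;json.dump({k:np.array(v).tolist() for k,v in m.items()},open("w1.json","w"))
R=cv2.Rodrigues(np.array(m["rvec"]))[0];print(m["camera_matrix"],-R.T@np.array(m["tvec"]).ravel(),R[2])
print(proj(m,[[.487,.019,.135],[.487,.019,0],[.442,.286,.06]]))
```

```text
[ 0.44242247 -0.05749086  0.23778191] [ 1.79992121e+02  2.89071576e-02 -1.79756748e+02] [ 1.80590850e+01 -1.69891859e+00 -2.66159499e+01  1.48183265e-03
 -6.50530372e+01 -1.07816456e+02]
[[325.5333949    0.         319.69752703]
 [  0.         325.5333949  189.98566745]
 [  0.           0.           1.        ]] [ 0.36847936 -0.0573339   0.38635116] [ 0.27664439  0.00162453 -0.96097099]
[[409.49848808 242.96148338]
 [380.62564381 195.87777666]
 [653.36256996 172.21502381]]
```

drive_tool --increments '[[[1,0,1,0,0],[1,0,1,0,0],[1,0,1,0,0]]]'

```text
time_s: 2.4
tcp_pos: [0.4427, 0.062, 0.2375]
eef_rot: [-180.0, -0.0, -179.9]
contact_force: [1.0, 0.4, 1.2]
gripper_width: 0.0875
gripper_force: 0.0
```

drive_tool --increments '[[[1,0,0.8,0,0],[1,0,0.8,0,0],[1,0,0.8,0,0]]]'

```text
time_s: 2.78
tcp_pos: [0.4429, 0.1566, 0.2372]
eef_rot: [-179.9, -0.0, -180.0]
contact_force: [0.2, -1.3, -0.2]
gripper_width: 0.0872
gripper_force: 0.0
```

Run:
```python
from h import *
s=r.get_state();print(s["tcp_pos"],s["eef_rot"],s["joints"])
m=camera_model("wrist");im=capture("wrist")[:,:,::-1];cv2.imwrite("pics/w2.png",im);import json;json.dump({k:np.array(v).tolist() for k,v in m.items()},open("w2.json","w"))
print(proj(m,[[.487,.019,.135],[.487,.019,0],[.442,.286,.06]]))
a=cv2.imread("pics/w1.png")[170:290,330:490]
cv2.imwrite("pics/w1c.png",cv2.resize(a,None,fx=5,fy=5,interpolation=cv2.INTER_CUBIC))
```

```text
[0.44289267 0.15656771 0.23717619] [-1.79949610e+02 -3.19458957e-02 -1.79985114e+02] [ 4.35795992e+01  8.63421924e-01 -2.41689532e+01  1.59915560e-02
 -6.50255012e+01 -1.33571458e+02]
[[155.45830724 242.52598233]
 [208.34916476 195.60708871]
 [445.70517877 170.80316876]]
```

View pics/w1c.png

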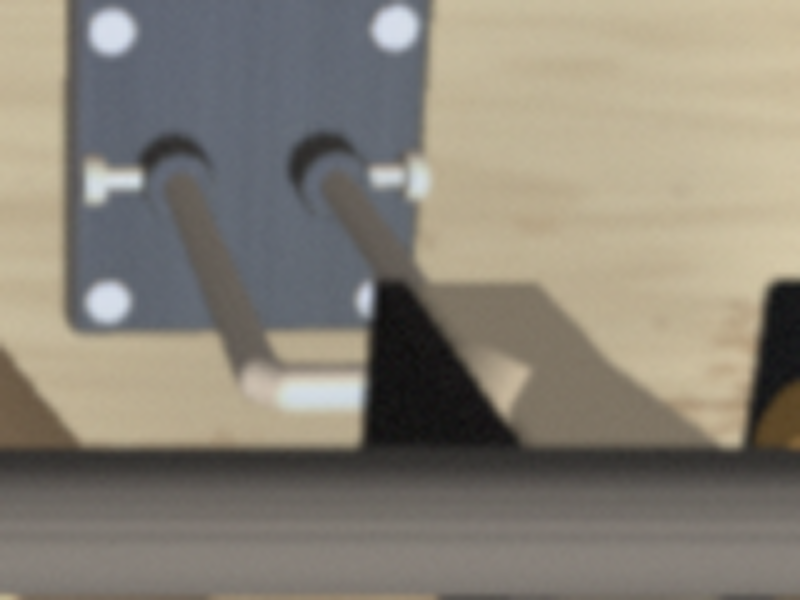

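View pics/w2.png

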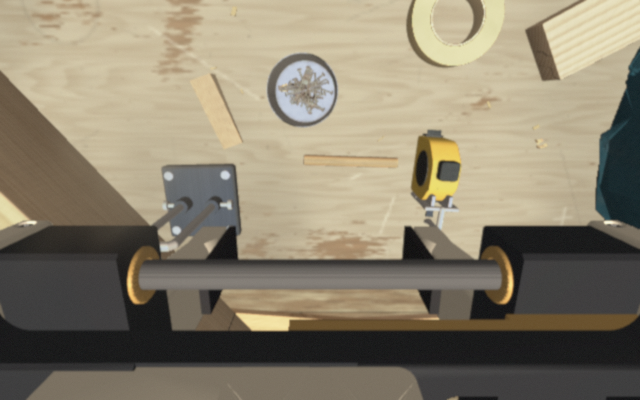

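w1 crop: bar left end at crop (260,380), stand base left edge x≈68, front edge y≈330, bolts (112,32), (396,28), (108,302). w2: tape at (436,165) with its hook at (440,210), stand at (200,205), dowel end at (398,161). One composite crop for precise reading.

Run:
```python
import cv2,numpy as np
a=cv2.imread("pics/w2.png");f=lambda c:cv2.resize(c,None,fx=5,fy=5,interpolation=cv2.INTER_CUBIC)
cv2.imwrite("pics/w2c.png",np.hstack([f(a[120:240,395:475]),f(a[145:265,160:240])]))
```

```text
(no output)
```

View pics/w2c.png

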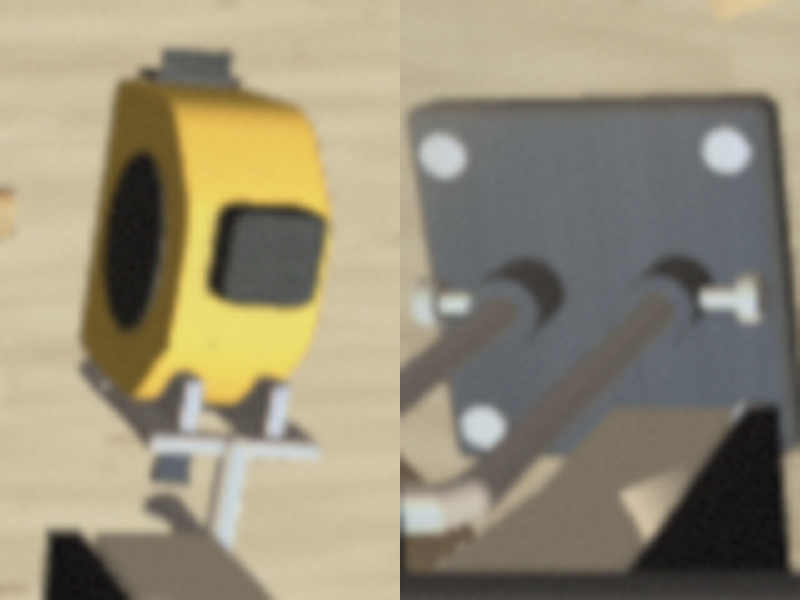

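Readings in w2 crop pixels:

- **Tape:** button centre (272,253), plate top ends (152,443) and (320,452), case bottom edge (118,82) to (83,345).
- **Stand:** bolts (442,156), (726,150), (483,427), and the bar's +y end at about (470,500).

I'll fit poses from these.

Run:
```python
from h import *
import json
W1,W2=[json.load(open(f"w{i}.json")) for i in(1,2)]
A,B=camera_model("scene"),camera_model("side")
a=lambda x,y:np.array([265+x/5-.4,120+y/5-.4]);b=lambda x,y:np.array([260+x/5-.4,125+y/5-.4])
w1=lambda x,y:np.array([330+x/5-.4,170+y/5-.4]);t2=lambda x,y:np.array([395+x/5-.4,120+y/5-.4]);e2=lambda x,y:np.array([160+(x-400)/5-.4,145+y/5-.4])
for n,u,v in[("b--",w1(112,32),e2(442,156)),("b-+",w1(396,28),e2(726,150)),("b+-",w1(108,302),e2(483,427))]:
    p,e=tri([W1,W2],[u,v]);print(n,p.round(4),e.round(2))
P=np.array([[-3.5,0,72],[37,-18,68],[37,18,68],[-30,-15,0],[34,-15,0]])/1000
U=[t2(272,253),t2(152,443),t2(320,452),t2(118,84),t2(83,345)]
S=np.array([[-30,15,0],[-30,-15,0],[-3.5,0,72]])/1000
def f(q):return np.r_[(proj(W2,place(q,P))-U).ravel(),.5*(proj(A,place(q,S))-[a(140,533),a(200,520),a(138,345)]).ravel(),.5*(proj(B,place(q,S))-[b(215,522),b(243,500),b(175,365)]).ravel()]
s=least_squares(f,[.442,.286,0],loss="soft_l1");print("tape",s.x,np.degrees(s.x[2]),f(s.x).reshape(-1,2).round(1).tolist())
# eye: x,y,h,yaw, from ends
E=lambda q:np.c_[place([q[0],q[1],q[3]],[[0,-.018,0],[0,.018,0]])[:,:2],[q[2]]*2]
def g(q):
    e=E(q);return np.r_[proj(W1,e[0])[0]-w1(258,384),proj(W2,e[1])[0]-e2(475,500),(proj(A,e[::-1])-[a(587,75),a(645,65)]).ravel(),(proj(B,e[::-1])-[b(315,75),b(340,62)]).ravel()]
s=least_squares(g,[.487,.019,.13,0]);print("eye",s.x,np.degrees(s.x[3]),s.fun.round(1))
```

```text
b-- [ 0.4575 -0.0192  0.0179] 0.02
b-+ [0.4562 0.0468 0.0178] 0.08
b+- [ 0.5254 -0.018   0.0177] 0.06
tape [ 0.44374502  0.28499401 -0.04254267] -2.437515284780292 [[0.5, 1.5], [-0.3, 0.2], [0.8, -0.2], [-1.3, -0.8], [-0.8, -0.6], [-0.6, 0.6], [0.1, 0.3], [-0.1, 0.4], [-0.6, 1.1], [-0.1, 0.4], [-0.2, -0.0]]
eye [0.49116276 0.01458053 0.13167702 0.03741523] 2.143734814617671 [ 0.7 -0.  -0.8  0.  -0.1  1.   0.6  0.6 -0.7  0.2 -0.8 -0.5]
```

Stand centre (0.491, 0.0145), yaw about +1.1°, bar at z≈0.131. Bolts and eye agree on this. Tape origin (0.4437, 0.285), yaw -2.4°. The grasp will be at clip-x +18 mm of the case: (0.4617, 0.2842).

drive_tool --increments '[[[0.3,-0.16,1,0,0.0067],[0.3,-0.16,1,0,0.0067],[0.3,-0.16,1,0,0.0067],[0.3,-0.16,1,0,0.0067]]]'

```text
time_s: 3.32
tcp_pos: [0.4616, 0.275, 0.237]
eef_rot: [-179.9, -0.1, 177.5]
contact_force: [-1.3, 0.1, -0.6]
gripper_width: 0.0582
gripper_force: 0.0
```

Run:
```python
from h import *
s=r.get_state();print(s["tcp_pos"],s["eef_rot"],s["joints"],s["gripper_width"])
```

```text
[0.46161853 0.27503908 0.23702928] [-1.79928569e+02 -5.21272515e-02  1.77515617e+02] [ 5.16992164e+01  7.64924961e+00 -1.66774926e+01 -5.14705462e-04
 -6.57616849e+01 -1.44183356e+02] 0.058156533048477406
```

drive_tool --increments '[[[0.3,0,0.075,0.2,0],[0.3,0,0.075,0.6,0],[0.3,0,0.075,1,0],[0.3,0,0.075,1,0]]]'

```text
time_s: 3.82
tcp_pos: [0.4602, 0.2821, 0.115]
eef_rot: [-179.7, -0.3, 177.5]
contact_force: [0.6, -0.4, 0.2]
gripper_width: 0.0568
gripper_force: 0.0
```

drive_tool --increments '[[[0.3,0,0,0.25,0],[0.3,0,0,0.5,0],[0.3,0,0,0.74,0],[0.3,0,0,0.74,0]]]'

```text
time_s: 4.32
tcp_pos: [0.4618, 0.2848, 0.0293]
eef_rot: [-179.9, -0.0, 177.6]
contact_force: [0.2, -0.7, -0.3]
gripper_width: 0.0569
gripper_force: 0.0
```

drive_tool --increments '[[[-1,0,0,0,0],[-1,0,0,0,0],[-1,0,0,0,0],[-1,0,0,0,0],[-1,0,0,0,0]]]' --squeeze 55

```text
time_s: 4.95
tcp_pos: [0.4618, 0.2859, 0.0298]
eef_rot: [180.0, 0.0, 177.6]
contact_force: [-0.5, -1.0, 7.8]
gripper_width: 0.0295
gripper_force: 54.9
```

Run:
```python
from h import *
s=r.get_state();print({k:np.round(v,4).tolist() for k,v in s.items()})
```

```text
{'time_s': 4.95, 'joints': [52.4588, 21.3217, -30.1149, 0.0357, -38.5174, -144.8623], 'qd': [-0.0018, 0.015, -0.0058, 0.0133, 0.066, -0.0844], 'joint_torque': [0.6769, -45.765, 18.7594, 3.8863, 0.7682, 0.0253], 'tcp_pos': [0.4618, 0.2859, 0.0298], 'eef_rot': [179.9752, 0.0447, 177.6245], 'contact_force': [-0.4656, -1.0141, 7.7768], 'moment': [-0.7993, 0.4284, -0.0574], 'gripper_force': 54.8931, 'gripper_width': 0.0295}
```

drive_tool --increments '[[[-1,0,0,-0.2,0],[-1,0,0,-0.4,0],[-1,0,0,-0.6,0],[-1,0,0,-0.8,0],[-1,0,0,-1,0]]]'

```text
time_s: 5.58
tcp_pos: [0.4611, 0.2856, 0.1494]
eef_rot: [-180.0, -0.0, 177.6]
contact_force: [0.9, 0.5, -2.2]
gripper_width: 0.0299
gripper_force: 54.9
```

drive_tool --increments '[[[-1,0,0,-0.25,0],[-1,0,0,-0.5,0],[-1,0,0,-0.5,0],[-1,0,0,-0.5,0]]]'

```text
time_s: 6.08
tcp_pos: [0.4608, 0.2855, 0.2079]
eef_rot: [-180.0, -0.1, 177.6]
contact_force: [0.3, -0.5, -2.9]
gripper_width: 0.0296
gripper_force: 54.9
```

Run:
```python
from h import *
s=r.get_state();print({k:np.round(s[k],4).tolist() for k in("tcp_pos","eef_rot","gripper_width","contact_force","moment")})
m=camera_model("wrist");im=capture("wrist")[:,:,::-1];cv2.imwrite("pics/w3.png",im);import json;json.dump({k:np.array(v).tolist() for k,v in m.items()},open("w3.json","w"))
cv2.imwrite("pics/side3.png",capture("side")[:,:,::-1]);cv2.imwrite("pics/scene3.png",capture("scene")[:,:,::-1])
t=np.array(s["tcp_pos"]);q=[t[0]+.03,t[1],t[2]+.004]
for n in("wrist","side","scene"):print(n,proj(camera_model(n),q))
```

```text
{'tcp_pos': [0.4608, 0.2855, 0.2079], 'eef_rot': [-179.9721, -0.0651, 177.5885], 'gripper_width': 0.0296, 'contact_force': [0.3236, -0.5294, -2.8905], 'moment': [-0.0299, -0.0579, -0.0257]}
wrist [[321.280732   306.59706207]]
side [[271.83346709 133.96848024]]
scene [[278.82712446 116.21754075]]
```

Run:
```python
import cv2,numpy as np
f=lambda n,x,y:cv2.resize(cv2.imread(n)[y-50:y+50,x-32:x+33],None,fx=6,fy=6,interpolation=cv2.INTER_CUBIC)
cv2.imwrite("pics/g3.png",np.hstack([f("pics/scene3.png",285,120),f("pics/side3.png",278,140)]))
```

```text
(no output)
```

View pics/g3.png

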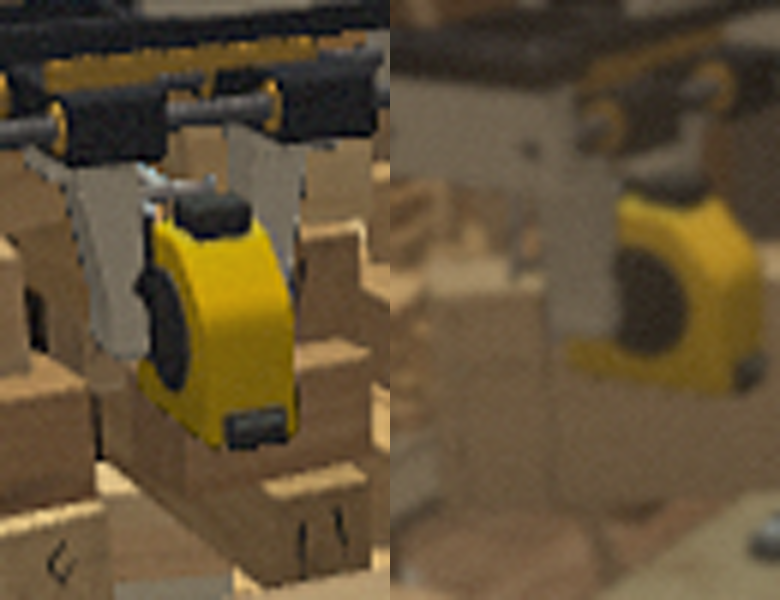

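The tape is held level in the jaws. The scene half shows front-bottom corners at (218,447) and (295,440). The side half shows the front-bottom near corner at (733,390) and the case back-bottom near (572,362). I'll compare these with the predicted pose.

Run:
```python
from h import *
A,B=camera_model("scene"),camera_model("side")
P=np.array([[-30,15,0],[-30,-15,0],[34,15,0],[-3.5,0,72]])/1000
for dx in(-.0181,-.021,-.015):
  w=place([.4608+dx,.2855-.0009+.0008,-.042],P)+[0,0,.2079-.0298]
  print(dx,((proj(A,w)-[253,70])*6).round().tolist(),((proj(B,w)-[246,90])*6+[390,0]).round().tolist())
```

```text
-0.0181 [[208.0, 451.0], [297.0, 437.0], [138.0, 393.0], [213.0, 195.0]] [[717.0, 399.0], [760.0, 375.0], [562.0, 371.0], [669.0, 173.0]]
-0.021 [[212.0, 454.0], [301.0, 439.0], [142.0, 396.0], [217.0, 197.0]] [[724.0, 401.0], [767.0, 376.0], [569.0, 372.0], [676.0, 174.0]]
-0.015 [[204.0, 448.0], [293.0, 434.0], [135.0, 391.0], [209.0, 193.0]] [[709.0, 398.0], [752.0, 374.0], [554.0, 370.0], [661.0, 172.0]]
```

Prediction agrees with the pictures to about 2 mm. Now carry it over the eye to TCP target (0.461, 0.014) at yaw +1.1°.

drive_tool --increments '[[[-1,-0.02,-0.4,0,-0.005],[-1,-0.042,-0.8,0,-0.0097],[-1,-0.042,-1,0,-0.0097],[-1,-0.042,-1,0,-0.0097]]]'

```text
time_s: 6.72
tcp_pos: [0.4613, 0.1643, 0.2085]
eef_rot: [-180.0, -0.0, -179.0]
contact_force: [0.6, -0.1, -0.3]
gripper_width: 0.0298
gripper_force: 54.9
```

drive_tool --increments '[[[-1,0.01,-0.4,0,0],[-1,0.02,-0.8,0,0],[-1,0.02,-1,0,0],[-1,0.02,-1,0,0]]]'

```text
time_s: 7.22
tcp_pos: [0.4615, 0.045, 0.2086]
eef_rot: [-180.0, -0.0, -179.0]
contact_force: [0.6, 0.3, -1.8]
gripper_width: 0.0297
gripper_force: 54.9
```

drive_tool --increments '[[[-1,0,-0.15,0,0],[-1,0,-0.25,0,0],[-1,0,-0.25,0,0],[-1,0,-0.25,0,0]]]'

```text
time_s: 7.72
tcp_pos: [0.4621, 0.0161, 0.2087]
eef_rot: [180.0, 0.0, -178.9]
contact_force: [0.5, 0.9, -2.2]
gripper_width: 0.0299
gripper_force: 54.9
```

Run:
```python
from h import *
s=r.get_state();print({k:np.round(s[k],4).tolist() for k in("tcp_pos","eef_rot","gripper_width","contact_force","moment","joints")})
```

```text
{'tcp_pos': [0.4621, 0.0161, 0.2087], 'eef_rot': [179.9968, 0.0029, -178.9062], 'gripper_width': 0.0299, 'contact_force': [0.5351, 0.9205, -2.2305], 'moment': [-0.033, -0.0576, 0.0101], 'joints': [26.5039, 1.4375, -27.5187, -0.0019, -61.0398, -115.4092]}
```

drive_tool --increments '[[[-1,0.009,-0.017,0.15,0],[-1,0.009,-0.017,0.3,0],[-1,0.009,-0.017,0.41,0],[-1,0.009,-0.017,0.41,0]]]'

```text
time_s: 8.22
tcp_pos: [0.4605, 0.0137, 0.1588]
eef_rot: [-180.0, -0.1, -178.9]
contact_force: [1.1, -0.2, -1.5]
gripper_width: 0.0296
gripper_force: 54.9
```

Run:
```python
from h import *
s=r.get_state();print({k:np.round(s[k],4).tolist() for k in("tcp_pos","eef_rot","contact_force","moment")})
ims={n:capture(n)[:,:,::-1] for n in("scene","side")}
f=lambda im,x,y:cv2.resize(im[y-45:y+40,x-33:x+33],None,fx=6,fy=6,interpolation=cv2.INTER_CUBIC)
cv2.imwrite("pics/g4.png",np.hstack([f(ims["scene"],387,140),f(ims["side"],326,140)]))
```

```text
{'tcp_pos': [0.4605, 0.0137, 0.1588], 'eef_rot': [-179.9572, -0.0986, -178.8923], 'contact_force': [1.1071, -0.1777, -1.4941], 'moment': [0.0007, -0.0368, -0.0179]}
```

View pics/g4.png

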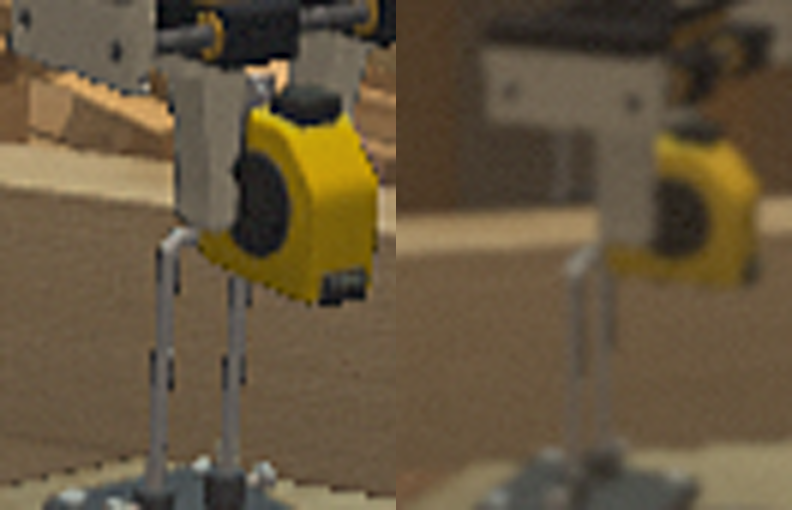

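The hook nose shows in the side half at (563,200), and the eye bar's near end is at (577,255). I'll check the x alignment of the nose against the bar.

Run:
```python
from h import *
B=camera_model("side")
t=np.array([.4605,.0137,.1588]);c,s=np.cos(.019),np.sin(.019)
for off in(.0265,.0297):
  w=[t+[(off+.013)*c,(off+.013)*s,.0042+z] for z in(-.008,.03)]
  print(off,((proj(B,w)-[293,95])*6+[396,0]).round().tolist())
print(((proj(B,place([.491,.0145,.019],[[0,.018,.131],[0,-.018,.131]]))-[293,95])*6+[396,0]).round())
```

```text
0.0265 [[568.0, 208.0], [569.0, 127.0]]
0.0297 [[562.0, 207.0], [562.0, 126.0]]
[[569. 270.]
 [600. 250.]]
```

drive_tool --increments '[[[-1,0,0,0.04,0],[-1,0,0,0.08,0],[-1,0,0,0.12,0],[-1,0,0,0.13,0]]]'

```text
time_s: 8.82
tcp_pos: [0.4607, 0.0135, 0.1435]
eef_rot: [-180.0, -0.0, -178.9]
contact_force: [0.0, 0.1, -2.2]
gripper_width: 0.0298
gripper_force: 54.9
```

drive_tool --increments '[[[-1,0,0,0.01,0],[-1,0,0,0.02,0],[-1,0,0,0.03,0],[-1,0,0,0.03,0]]]'

```text
time_s: 9.32
tcp_pos: [0.4609, 0.0136, 0.1403]
eef_rot: [-180.0, -0.0, -178.9]
contact_force: [-0.3, 1.2, -1.9]
gripper_width: 0.0294
gripper_force: 54.9
```

drive_tool --increments '[[[-1,0,0,0.01,0],[-1,0,0,0.02,0],[-1,0,0,0.03,0],[-1,0,0,0.03,0]]]'

```text
time_s: 9.82
tcp_pos: [0.4608, 0.0136, 0.1366]
eef_rot: [-180.0, -0.0, -178.9]
contact_force: [-0.8, 1.0, -2.1]
gripper_width: 0.0295
gripper_force: 54.9
```

drive_tool --increments '[[[-1,0,0,0.01,0],[-1,0,0,0.02,0],[-1,0,0,0.03,0],[-1,0,0,0.03,0]]]'

```text
time_s: 10.32
tcp_pos: [0.461, 0.0136, 0.1334]
eef_rot: [180.0, 0.0, -178.9]
contact_force: [-3.2, 0.0, 3.9]
gripper_width: 0.0296
gripper_force: 54.9
```

drive_tool --increments '[[[-1,0,0,0.01,0],[-1,0,0,0.02,0],[-1,0,0,0.03,0],[-1,0,0,0.03,0]]]'

```text
time_s: 10.82
tcp_pos: [0.4614, 0.0137, 0.1298]
eef_rot: [180.0, 0.1, -178.9]
contact_force: [-1.1, 0.1, 6.0]
gripper_width: 0.0299
gripper_force: 54.9
```

drive_tool --increments '[[[-1,0,0,0.01,0],[-1,0,0,0.02,0],[-1,0,0,0.03,0],[-1,0,0,0.03,0]]]'

```text
time_s: 11.32
tcp_pos: [0.4618, 0.0138, 0.1265]
eef_rot: [180.0, 0.1, -178.9]
contact_force: [-2.0, -0.2, 6.8]
gripper_width: 0.0298
gripper_force: 54.9
```

drive_tool --increments '[[[-1,0,0,0.01,0],[-1,0,0,0.02,0],[-1,0,0,0.03,0],[-1,0,0,0.03,0]]]'

```text
time_s: 11.82
tcp_pos: [0.4609, 0.0136, 0.1223]
eef_rot: [180.0, -0.0, -178.9]
contact_force: [-2.4, 0.7, 5.4]
gripper_width: 0.0302
gripper_force: 54.9
```

drive_tool --increments '[[[-1,0,0,0.01,0],[-1,0,0,0.02,0],[-1,0,0,0.03,0],[-1,0,0,0.03,0]]]'

```text
time_s: 12.32
tcp_pos: [0.4605, 0.0135, 0.1184]
eef_rot: [-180.0, -0.1, -178.9]
contact_force: [-3.5, -0.5, 3.3]
gripper_width: 0.0298
gripper_force: 54.9
```

drive_tool --increments '[[[-1,0,0,0.01,0],[-1,0,0,0.02,0],[-1,0,0,0.03,0],[-1,0,0,0.03,0]]]'

```text
time_s: 12.82
tcp_pos: [0.4609, 0.0137, 0.1151]
eef_rot: [180.0, -0.0, -178.9]
contact_force: [-2.8, 1.4, 4.1]
gripper_width: 0.03
gripper_force: 54.9
```

drive_tool --increments '[[[-1,0,0,0.01,0],[-1,0,0,0.02,0],[-1,0,0,0.025,0],[-1,0,0,0.025,0]]]'

```text
time_s: 13.32
tcp_pos: [0.4599, 0.0133, 0.1115]
eef_rot: [-180.0, -0.1, -178.9]
contact_force: [-5.2, -0.3, -1.3]
gripper_width: 0.03
gripper_force: 54.9
```

drive_tool --increments '[[[-1,0,0,0.01,0],[-1,0,0,0.02,0],[-1,0,0,0.02,0]]]'

```text
time_s: 13.7
tcp_pos: [0.4601, 0.0134, 0.1092]
eef_rot: [-180.0, -0.1, -178.9]
contact_force: [-5.4, 0.3, -3.0]
gripper_width: 0.0299
gripper_force: 54.9
```

drive_tool --increments '[[[-1,0,0,0.008,0],[-1,0,0,0.016,0],[-1,0,0,0.016,0]]]'

```text
time_s: 14.08
tcp_pos: [0.4617, 0.0139, 0.1081]
eef_rot: [180.0, 0.1, -178.9]
contact_force: [-0.1, -0.0, -2.6]
gripper_width: 0.0299
gripper_force: 54.9
```

The vertical force has fallen back to the tape's weight and the sideways force has gone, so the gate has snapped. Lower gently until the crown rests on the bar.

drive_tool --increments '[[[-1,0,0,0.008,0],[-1,0,0,0.016,0],[-1,0,0,0.016,0]]]'

```text
time_s: 14.45
tcp_pos: [0.4609, 0.0136, 0.1058]
eef_rot: [-180.0, -0.0, -178.9]
contact_force: [0.6, -0.3, -2.6]
gripper_width: 0.0296
gripper_force: 54.9
```

drive_tool --increments '[[[-1,0,0,0.008,0],[-1,0,0,0.012,0],[-1,0,0,0.012,0]]]'

```text
time_s: 14.82
tcp_pos: [0.4609, 0.0136, 0.1044]
eef_rot: [-180.0, -0.0, -178.9]
contact_force: [1.1, 0.5, -1.8]
gripper_width: 0.0297
gripper_force: 54.9
```

drive_tool --increments '[[[-1,0,0,0.004,0],[-1,0,0,0.008,0],[-1,0,0,0.008,0]]]'

```text
time_s: 15.2
tcp_pos: [0.4609, 0.0136, 0.1035]
eef_rot: [-180.0, -0.0, -178.9]
contact_force: [0.2, 0.6, -1.8]
gripper_width: 0.0296
gripper_force: 54.9
```

drive_tool --increments '[[[-1,0,0,0.004,0],[-1,0,0,0.008,0],[-1,0,0,0.008,0]]]'

```text
time_s: 15.58
tcp_pos: [0.4611, 0.0137, 0.1029]
eef_rot: [180.0, 0.0, -178.9]
contact_force: [-1.5, 0.1, 4.8]
gripper_width: 0.0295
gripper_force: 54.9
```

drive_tool --increments '[[[-1,0,0,0.003,0],[-1,0,0,0.006,0],[-1,0,0,0.006,0]]]'

```text
time_s: 15.95
tcp_pos: [0.4613, 0.0137, 0.1026]
eef_rot: [180.0, 0.1, -178.9]
contact_force: [-4.0, 0.2, 9.3]
gripper_width: 0.0297
gripper_force: 54.9
```

The crown meets the bar at TCP z≈0.103, matching the gate-shut geometry. Ease off, reduce the grip, then open.

drive_tool --increments '[[[-1,0,0,-0.003,0],[-1,0,0,-0.006,0],[-1,0,0,-0.006,0]]]'

```text
time_s: 16.32
tcp_pos: [0.4611, 0.0137, 0.1028]
eef_rot: [180.0, 0.0, -178.9]
contact_force: [-1.9, -0.4, 5.4]
gripper_width: 0.0296
gripper_force: 54.9
```

drive_tool --increments '[[[-1,0,0,0,0],[-1,0,0,0,0],[-1,0,0,0,0],[-1,0,0,0,0],[-1,0,0,0,0]]]' --squeeze 4

```text
time_s: 16.95
tcp_pos: [0.4608, 0.0136, 0.1024]
eef_rot: [180.0, -0.0, -178.9]
contact_force: [0.7, -0.1, -1.3]
gripper_width: 0.0301
gripper_force: 4.0
```

drive_tool --increments '[[[0.9,0,0,0,0],[0.9,0,0,0,0],[0.9,0,0,0,0],[0.9,0,0,0,0],[0.9,0,0,0,0]]]'

```text
time_s: 17.58
tcp_pos: [0.461, 0.0137, 0.1026]
eef_rot: [180.0, 0.0, -178.9]
contact_force: [0.6, -0.7, -0.2]
gripper_width: 0.0748
gripper_force: 0.0
```

Run:
```python
from h import *
s=r.get_state();print({k:np.round(s[k],4).tolist() for k in("tcp_pos","eef_rot","contact_force","moment","gripper_width")})
ims={n:capture(n)[:,:,::-1] for n in("scene","side")}
f=lambda im,x,y:cv2.resize(im[y-45:y+50,x-33:x+33],None,fx=6,fy=6,interpolation=cv2.INTER_CUBIC)
cv2.imwrite("pics/g5.png",np.hstack([f(ims["scene"],387,150),f(ims["side"],326,150)]))
```

```text
{'tcp_pos': [0.461, 0.0137, 0.1026], 'eef_rot': [179.9963, 0.0097, -178.9065], 'contact_force': [0.6178, -0.7139, -0.2141], 'moment': [0.0013, -0.0918, 0.0021], 'gripper_width': 0.0748}
```

View pics/g5.png

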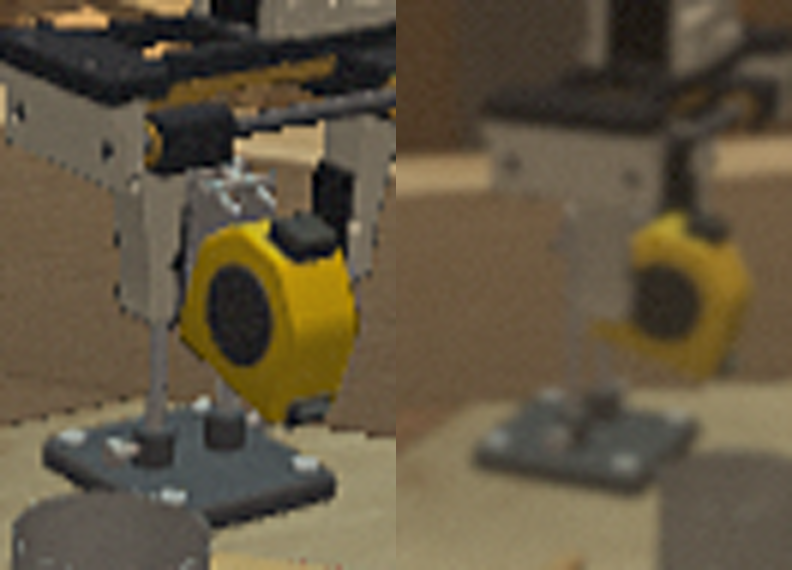

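The tape hangs on the eye, leaning slightly and clear of both open fingers. Retreat straight up, slowly.

drive_tool --increments '[[[1,0,0,-0.05,0],[1,0,0,-0.15,0],[1,0,0,-0.3,0],[1,0,0,-0.5,0],[1,0,0,-0.7,0]]]'

```text
time_s: 18.3
tcp_pos: [0.461, 0.0136, 0.1883]
eef_rot: [180.0, 0.0, -178.9]
contact_force: [-0.1, 0.2, -0.5]
gripper_width: 0.0878
gripper_force: 0.0
```

drive_tool --increments '[[[1,0,0,-0.4,0],[1,0,0,-0.8,0],[1,0,0,-0.8,0],[1,0,0,-0.8,0],[1,0,0,-0.8,0]]]'

```text
time_s: 18.92
tcp_pos: [0.4603, 0.0134, 0.2818]
eef_rot: [-180.0, -0.1, -178.9]
contact_force: [-0.1, -0.5, -0.4]
gripper_width: 0.0882
gripper_force: 0.0
```

drive_tool --increments '[[[1,0,0,0,0],[1,0,0,0,0],[1,0,0,0,0],[1,0,0,0,0],[1,0,0,0,0]]]'

```text
time_s: 19.55
tcp_pos: [0.4609, 0.0136, 0.2825]
eef_rot: [-180.0, -0.0, -178.9]
contact_force: [-0.6, -0.1, 0.4]
gripper_width: 0.0873
gripper_force: 0.0
```

Run:
```python
from h import *
ps=[capture("scene").astype(int)]
for i in range(8): ps.append(capture("scene").astype(int))
d=[np.abs(ps[-1]-p)[110:210,360:420].mean().round(2) for p in ps];print("motion",d)
m=camera_model("scene");y=ps[-1][100:215,350:425];k=(y[...,0]>150)&(y[...,2]<70);v,u=np.nonzero(k);print("yellow px",k.sum(),u.mean()+350,v.mean()+100,v.min()+100,v.max()+100)
print(r.get_state()["tcp_pos"],r.get_state()["time_s"])
```

```text
motion [np.float64(2.26), np.float64(2.24), np.float64(2.26), np.float64(2.25), np.float64(2.24), np.float64(2.24), np.float64(2.26), np.float64(2.26), np.float64(0.0)]
yellow px 139 404.31654676258995 151.30215827338128 142 159
[0.46089924 0.01360806 0.28256889] 20.0
```

```bash
python3 -c "
from plant import job
print(job.close_job())"
```

```text
the job is handed in; nothing more can be done
None
```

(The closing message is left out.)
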